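# Slide the model carrier round the drying rail to its stop

## Robot

A 6-joint arm with a two-finger parallel gripper is mounted at the origin on the work surface. World frame = base frame: x ahead of the robot, y to its left, z up, the work surface at z = 0. Lengths are in mm, angles in rad, forces in N, time in s.
With the tool pointing down it reaches from about 275 to 1000 mm from the base axis. Payload 8.4 kg.
Tool frame: the origin (TCP) lies between the finger pads; the fingertips stand r.nose_length ahead of it and the grasp point (between the pads) lies 8 mm behind it (r.nose_length is the distance from the TCP to the fingertips, in mm); y points along the fingers, x is the direction in which the jaws open and shut, and the axes are right-handed (so a half turn about y gives the same grasp; the last joint's range is limited). The gripper opens to 85 mm and grips with 20 to 120 N. Pads are 22 mm wide; open, the fingers measure 114 mm over their backs; the gripper's body (76 mm by 85 mm) begins 54 mm behind the grasp point. The pads swing forward as they close: fully open they stand 13 mm farther back than shut.
Start: joints at [-1.238, 0.353, 1.633, -0, 1.155, -0.002], TCP at [205.361, -590.301, 242.281] pointing down, gripper open.
Joint ranges: [-2.63, 2.63], [-0.92, 2.1], [0.06, 2.66], [-1.3, 4.44], [0, 2.69], [-3.02, 3.02]. Speed limits (rad/s): [2.22, 2.22, 2.79, 3.14, 3.14, 3.14].

## Interface

Orientations are given as [roll, pitch, yaw] about the fixed x, y, z axes, in that order (R = Rz(yaw) Ry(pitch) Rx(roll)).
In Python, from rig import r, cams, order gives the robot as it stands. The module is installed in compiled form; this text tells all that it offers.
- The arm moves only by the shell command python3 -m crank 'ROWS' [FORCE]. ROWS is JSON, a list of rows, each a list of 7 numbers: the turn, a rotation vector about the tool's x, y, z in degrees, then the shift along the tool's x, y, z in cm, then the opening, from -1 (shut) to 1 (fully open). A call has exactly 10 rows; each row shifts and turns the pose as measured when the row begins, along the tool's axes as they then stand; what a row does not reach is not made up. A row lasts 1/12 s, in which the tool goes at most 41.7 mm and 7.16 degrees, less where a joint would pass 70% of its speed; a pose out of reach is approached as far as the arm can. A call with a gripper value outside its range is refused whole. The fingers move at their own pace and stop on an object; FORCE is the grip in N (left out, the last holds). Time passes only in rows, so rows that do not move let the fingers close, or fill a call up. It gives the time, the measured TCP pose, the force and the opening at its end, in the units of the state.
- r.sense(): the state, without advancing time (a new reading comes with each control period).
- cams.grab_frame(name): name is "side" or "top" or "wrist"; returns the picture (400x640x3 uint8, blue, green, red); there is no depth.
- cams.camera_info(name): a dict with "intrinsics" (3x3 intrinsics, pixels), "view" (4x4, takes a point from world to camera coordinates); the wrist camera has in their place "hand_eye" (4x4, takes a point from camera to tool coordinates, whose origin is the TCP and whose axes are the tool frame's). Camera axes: x right, y up, looking along -z (the intrinsics and any distortion apply to the point x, -y, -z); pixel columns grow to the right and rows downward; lengths in mm; the calibration is good to about 2 mm. A picture is of the moment at which its call begins: read the wrist's pose just before it. camera_info takes no time and is no camera call.
- order.sign_off(): hands the job in, once; it reports no verdict.
The state is a dict: "clock": time; "qpos": joint angles; "qvel": joint speeds; "joint_efforts": joint torques, N m; "eef_pos": TCP position; "tcp_rot": TCP orientation; "contact_force": force on the tool from outside, world axes, zero at the start; "wrist_torque": the same for the moment, N m; "opening": opening from 0.0 (shut) to 1.0 (fully open).
Only numpy, scipy, OpenCV 4.12 (cv2) and the standard library are available. Lean on these libraries where they do the work, as an engineer would, in place of code of your own. Each camera call takes 0.05 s, during which the arm holds its last target.

## Task

A freshly primed model plane hangs from an orange collar on the bent steel drying rail. Slide the collar along the rod, round both bends and onto the white seat at the end, fully home against the red stop, then let go and leave it hanging there. Go by feel: the last leg was bent by hand, so never force the collar against the rod or the stop (keep below 20 N), and leave the jars and other things on the bench alone.

Things in the scene. Friction and masses are not known exactly. Their poses are not given: they have to be found in the camera images.
- rail: Drying rail: level round steel rod, 6 mm thick, axis 130 mm above the table, fixed; place and turn vary. Origin on the table below the middle of the middle leg, z up. In its frame (x y, mm): the first leg runs along +y at x = -65 from an upright post at y = -170 to y = -30; the middle leg along +x at y = 0 from x = -35 to 35; a bend at each end joins it to the first and last legs.
- bend1 (a point): The beginning of the first bend, on the rod's axis: (-65, -30, 130) mm in the rail's frame, axes as the rail's. The bend is a quarter circle of radius 30 mm (to the rod's axis) about (-35, -30), ending at (-35, 0) where the middle leg begins.
- mid (a point): Middle of the middle leg, on the rod's axis: (0, 0, 130) mm in the rail's frame, axes as the rail's. The second bend is a quarter circle of radius 30 mm from (35, 0) about (35, 30) to (65, 30).
- bend2 (a point): End of the second bend, where the last leg begins, on the rod's axis: (65, 30, 130) mm in the rail's frame, axes as the rail's. The last leg is straight, level and stiff, but hand-bent: it points anywhere within 12 degrees either side of the rail's +y, which no reading tells: see or feel it. With the collar fully home its centre is 110 mm from here, seen from above.
- post (a point): Top of the upright post where the first leg starts: (-65, -170, 130) mm in the rail's frame. The last leg, from its beginning: bare rod to 85 mm; a white cone widening from 6 to 10 mm thick, to 95 mm; a white seat 10 mm thick, to 121 mm; then the red stop flange, 26 mm across, 5 mm thick; bare rod to 165 mm, where it turns down to a round foot.
- carrier: Orange eight-sided plastic collar loose on the rod, 28 mm across flats, bore 13 mm, 22 mm long; grip its upright flat sides, left and right of the rod. Origin: centre of the bore; y along the bore, z up. Hanging free, the origin is 3.5 mm below the rod's axis (1.5 on the seat). Starts on the first leg, rail y -110 to -55. Weighs 50 to 100 g with the plane below it; friction varies.
- model (a point): Middle of the grey model plane that a thin stem carries 53 mm below the collar's origin; part of the carrier. Wings 84 mm wide across the rod, plane 66 mm long along the rod, 14 mm high. Axes as the carrier's.
- jar_a: Small glass paint jar, black cap, 34 mm wide, 45 mm high, standing near the rail; origin under its base. Leave alone.
- jar_b: Small glass paint jar, blue cap, 34 mm wide, 45 mm high, standing near the rail; origin under its base. Leave alone.
- tape: Roll of pale tape lying flat, 96 mm across, 24 mm high; origin under its centre. Leave alone.
- thinner: Clear bottle with yellow cap, 56 mm wide, 150 mm high; origin under its base. Leave alone.
- brush: Paint brush, 170 mm long, lying on the table; origin under its middle. Leave alone.
- cup: White cup, 72 mm wide, 85 mm high; origin under its base. Leave alone.

How it is judged:
By the outcome, as a careful person would: the job done as asked, in the order asked, and still so for the second after the job is handed in, with the robot touching nothing.
It also fails if it takes over 72 s, if anything falls off the work surface, if the arm or the gripper's body presses on something with over 40 N, if the wrist force passes 120 N, or if a joint passes its speed limit or range.

## Working session

There is one attempt and no reset: what is moved stays moved. The work goes in short steps, Python scripts to look and compute and a shell command to move; the robot and the scene stay as the last step left them, time stands still between calls to the robot, and variables do not carry over. Pictures are saved under pics/ and viewed, and the job is handed in when it is done.

```bash
ls; mkdir -p pics; python3 - <<'E'
from rig import r,cams,order
import cv2
print(r.sense(), r.nose_length)
for n in("side","top"):
    cv2.imwrite(f"pics/{n}0.png",cams.grab_frame(n)); i=cams.camera_info(n);print(n,i)
print(cams.camera_info("wrist"))
E
```

```text
pics
{'clock': 0.0, 'qpos': array([-1.23840671e+00,  3.53635591e-01,  1.63412935e+00,  1.84864810e-05,
        1.15519483e+00, -2.41324462e-03]), 'qvel': array([-0.0002107 ,  0.00053306,  0.00117179,  0.00062813,  0.00025834,
       -0.00165357]), 'joint_efforts': array([-4.97267156e-04, -6.05256200e+01, -3.42063046e+01,  1.19025794e-04,
        9.44151543e-03,  4.06134041e-05]), 'eef_pos': array([ 205.2131476 , -589.86704407,  241.57155911]), 'tcp_rot': array([-1.57077613e+00,  1.36706999e-03, -1.23600092e+00]), 'contact_force': array([ 0.13051989,  0.05779341, -0.68773484]), 'wrist_torque': array([ 0.04438317,  0.02053722, -0.00391381]), 'opening': 1.0000621076108251} 11.0
side {'intrinsics': array([[461.33342832,   0.        , 316.30093721],
       [  0.        , 461.33342832, 201.63798325],
       [  0.        ,   0.        ,   1.        ]]), 'view': array([[-9.77241050e-01, -2.10977434e-01, -2.21009492e-02,
         4.99417416e+02],
       [ 1.12000186e-01, -6.01630484e-01,  7.90883506e-01,
        -1.43222318e+02],
       [-1.80155177e-01,  7.70408517e-01,  6.11567518e-01,
    
[... 456 characters left out ...]
02],
       [-8.44415765e-02,  8.01142744e-03,  9.96396225e-01,
        -1.72468085e+03],
       [ 0.00000000e+00,  0.00000000e+00,  0.00000000e+00,
         1.00000000e+00]])}
{'intrinsics': array([[359.35408939,   0.        , 321.47949388],
       [  0.        , 359.35408939, 195.82080322],
       [  0.        ,   0.        ,   1.        ]]), 'hand_eye': array([[ 9.99999386e-01,  1.09678197e-03,  1.55870103e-04,
        -1.50756526e-01],
       [-1.95189940e-04,  3.12943542e-01, -9.49771710e-01,
        -1.31444710e+02],
       [-1.09047103e-03,  9.49771097e-01,  3.12943564e-01,
         7.93799684e+01],
       [ 0.00000000e+00,  0.00000000e+00,  0.00000000e+00,
         1.00000000e+00]])}
```

View pics/side0.png

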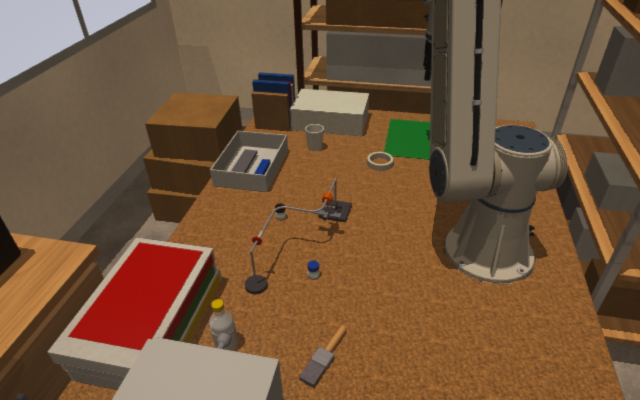

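View pics/top0.png

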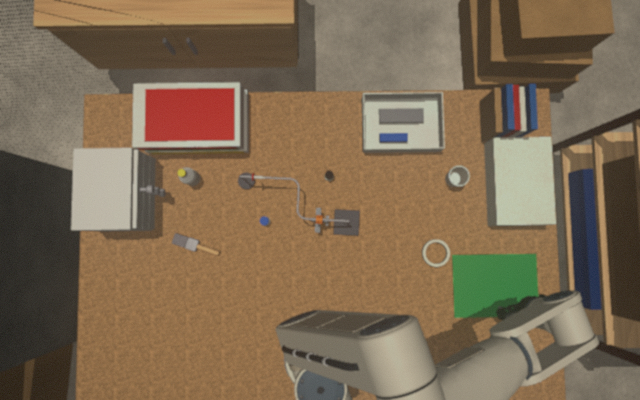

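The top view shows the orange collar near (319,220). The first leg runs left to about (302,216), then the middle leg up to (297,180), and the last leg runs left to the stop and foot at about (248,180). I'll zoom in next.

```bash
cat > h.py <<'E'
from rig import r,cams,order
import numpy as np, cv2
from scipy.spatial.transform import Rotation as Ro
def info(n):
    """K, world->cam 4x4 (cv axes)"""
    i=cams.camera_info(n); K=i["intrinsics"]; F=np.diag([1,-1,-1,1.])
    if n=="wrist":
        s=r.sense(); T=np.eye(4); T[:3,:3]=Ro.from_euler('xyz',s["tcp_rot"]).as_matrix(); T[:3,3]=s["eef_pos"]
        V=np.linalg.inv(T@i["hand_eye"])
    else: V=i["view"]
    return K,F@V
def ray(KV,p):
    K,V=KV; d=np.linalg.inv(K)@[p[0],p[1],1]; R=V[:3,:3]
    d=R.T@d; return -R.T@V[:3,3], d/np.linalg.norm(d)
def onz(KV,p,z):
    o,d=ray(KV,p); return o+d*(z-o[2])/d[2]
def tri(A,p,B,q):
    o,d=ray(A,p); e,f=ray(B,q)
    s=np.linalg.lstsq(np.c_[d,-f],e-o,rcond=None)[0]
    a,b=o+s[0]*d,e+s[1]*f
    return (a+b)/2,np.linalg.norm(a-b)
def proj(KV,P):
    K,V=KV; c=V[:3,:3]@np.asarray(P,float)+V[:3,3]; u=K@c; return u[:2]/u[2]
E
python3 - <<'E'
import cv2
a=cv2.imread('pics/top0.png')[160:250,225:375]; cv2.imwrite('pics/topz.png',cv2.resize(a,None,fx=5,fy=5,interpolation=2))
a=cv2.imread('pics/side0.png')[170:300,230:380]; cv2.imwrite('pics/sidez.png',cv2.resize(a,None,fx=4.5,fy=4.5,interpolation=2))
E
```

```text
(no output)
```

View pics/topz.png

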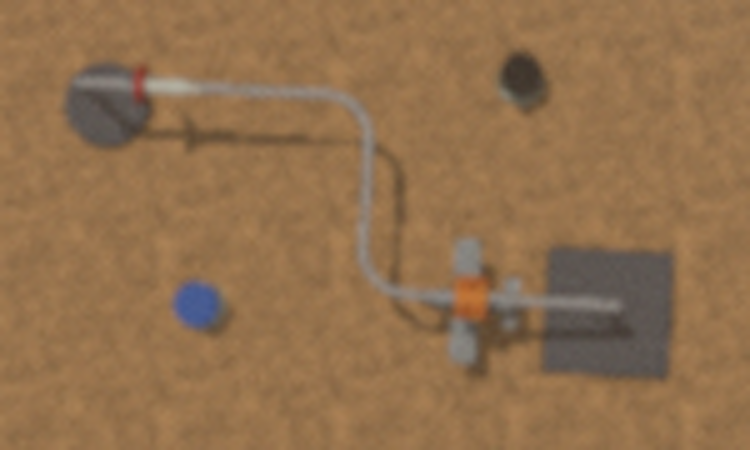

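View pics/sidez.png

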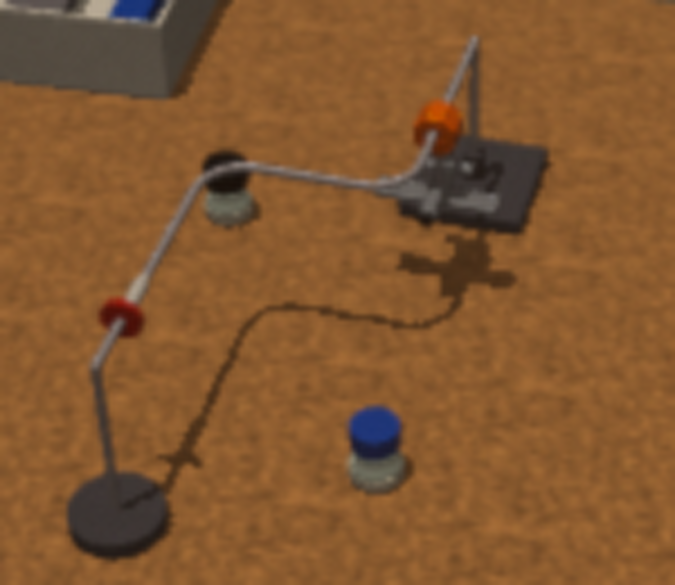

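Zoomed top view: post at zoom (615,304), collar (471,299), bend region at (365,265) to (362,110), red stop (140,84), rod end (80,82). The rail yaw is near 0. Now I'll convert these pixels to positions.

```bash
python3 - <<'E'
from h import *
T=info('top');S=info('side')
tz=lambda p:(p[0]/5+225-.4,p[1]/5+160-.4); sz=lambda p:(p[0]/4.5+230-.4,p[1]/4.5+170-.4)
for n,p in dict(post=(612,304),leg1a=(540,302),leg1b=(400,293),coll=(471,299),midA=(366,240),midB=(367,150),l3a=(320,94),l3b=(200,87),stop=(140,84),end=(82,81)).items():
    print(n,onz(T,tz(p),130 if n!='coll' else 138).round(1))
print('post tri',tri(T,tz((614,304)),S,sz((474,42))))
print('coll tri',tri(T,tz((471,299)),S,sz((438,127))))
print('stop tri',tri(T,tz((140,84)),S,sz((121,316))))
print('end tri',tri(T,tz((80,81)),S,sz((96,364))))
for n in('top','side'):
  I=cv2.imread(f'pics/{n}0.png');h=cv2.cvtColor(I,cv2.COLOR_BGR2HSV)
  for c,lo,hi in(('orange',(5,225,180),(14,255,255)),('red',(0,150,80),(4,255,255))):
    m=cv2.inRange(h,lo,hi);k,l,s,ce=cv2.connectedComponentsWithStats(m)
    print(n,c,[(s[i].tolist(),ce[i].round(1)) for i in range(1,k) if s[i][4]>5][:6])
E
```

```text
post [469.8 -94.2 130. ]
leg1a [471.8 -46.6 130. ]
leg1b [479.   45.8 130. ]
coll [474.   -1.1 138. ]
midA [514.4  67.9 130. ]
midB [574.2  66.7 130. ]
l3a [612.1  97.6 130. ]
l3b [617.8 177.3 130. ]
stop [620.3 217.1 130. ]
end [622.8 255.6 130. ]
post tri (array([469.89608918, -95.48223123, 130.24629736]), np.float64(0.29269725241684147))
coll tri (array([475.49078684,  -0.89534616, 127.13357611]), np.float64(2.0451917681743987))
stop tri (array([620.54554713, 216.97149363, 132.12332118]), np.float64(1.0195998281579353))
end tri (array([622.88729998, 256.86768034, 130.90788943]), np.float64(0.30452514595889063))
top orange []
top red [([514, 85, 6, 45, 192], array([516.4, 106.7])), ([146, 89, 88, 52, 4452], array([189.6, 114.2]))]
side orange [([325, 193, 4, 4, 12], array([326.8, 194.4]))]
side red [([254, 237, 7, 4, 14], array([257.1, 238.1])), ([69, 243, 133, 107, 7452], array([137.2, 296.4])), ([206, 254, 5, 9, 9], array([208.1, 258. ])), ([198, 271, 4, 6, 6], array([199.5, 273.5])), ([187, 278, 11, 19, 22], array([191.6, 287.3])), ([165, 306, 17, 30, 34], array([172.6, 321.1]))]
```

The rail yaw is about -3.5° and its origin is about (545,69). The last leg runs at about -4° in world. Next I'll move to a wrist viewpoint, with a helper that works out how far to go in tool axes.

```bash
cat >> h.py <<'E'
def plan(target,yaw,n,nt=None):
    "print per-row shifts (cm, tool axes) and turn about tool y (deg) to target mm, yaw deg"
    s=r.sense(); p=s["eef_pos"]; y0=np.degrees(s["tcp_rot"][2]); nt=nt or n
    d=(np.array(target)-p)/n/10; dy=(yaw-y0+180)%360-180
    print('at',p.round(1),'yaw',round(y0,2),'rp',np.degrees(s["tcp_rot"][:2]).round(2))
    for i in range(n):
        a=y0+dy*min(i,nt)/nt
        R=(Ro.from_euler('z',a,degrees=True)*Ro.from_euler('x',-90,degrees=True)).as_matrix()
        print(i+1,'turn_y',round(-dy/nt,2) if i<nt else 0,'shift',(R.T@d).round(2))
E
python3 -c "
from h import *
plan((540,40,280),-3.5,20,20)"
```

```text
at [ 205.2 -589.9  241.6] yaw -70.82 rp [-9.e+01  7.e-02]
1 turn_y -3.37 shift [-2.42 -0.19  2.62]
2 turn_y -3.37 shift [-2.27 -0.19  2.75]
3 turn_y -3.37 shift [-2.1  -0.19  2.88]
4 turn_y -3.37 shift [-1.93 -0.19  3.  ]
5 turn_y -3.37 shift [-1.75 -0.19  3.11]
6 turn_y -3.37 shift [-1.56 -0.19  3.21]
7 turn_y -3.37 shift [-1.37 -0.19  3.29]
8 turn_y -3.37 shift [-1.18 -0.19  3.37]
9 turn_y -3.37 shift [-0.98 -0.19  3.43]
10 turn_y -3.37 shift [-0.77 -0.19  3.48]
11 turn_y -3.37 shift [-0.57 -0.19  3.52]
12 turn_y -3.37 shift [-0.36 -0.19  3.55]
13 turn_y -3.37 shift [-0.15 -0.19  3.56]
14 turn_y -3.37 shift [ 0.06 -0.19  3.57]
15 turn_y -3.37 shift [ 0.27 -0.19  3.56]
16 turn_y -3.37 shift [ 0.48 -0.19  3.53]
17 turn_y -3.37 shift [ 0.68 -0.19  3.5 ]
18 turn_y -3.37 shift [ 0.89 -0.19  3.45]
19 turn_y -3.37 shift [ 1.09 -0.19  3.4 ]
20 turn_y -3.37 shift [ 1.29 -0.19  3.33]
```

```bash
python3 -m crank '[[0,-3.4,0,-2.4,-0.2,2.6,1],[0,-3.4,0,-2.3,-0.2,2.8,1],[0,-3.4,0,-2.1,-0.2,2.9,1],[0,-3.4,0,-1.9,-0.2,3.0,1],[0,-3.4,0,-1.8,-0.2,3.1,1],[0,-3.4,0,-1.6,-0.2,3.2,1],[0,-3.4,0,-1.4,-0.2,3.3,1],[0,-3.4,0,-1.2,-0.2,3.4,1],[0,-3.4,0,-1.0,-0.2,3.4,1],[0,-3.4,0,-0.8,-0.2,3.5,1]]'
python3 -c "
from h import *
plan((540,40,280),-3.5,10)"
```

```text
clock: 0.93
eef_pos: [369.6, -262.5, 258.2]
tcp_rot: [-1.57, 0.005, -0.626]
contact_force: [1.0, 0.4, 1.2]
opening: 1.002
at [ 369.6 -262.5  258.2] yaw -35.88 rp [-89.96   0.3 ]
1 turn_y -3.24 shift [-0.39 -0.22  3.45]
2 turn_y -3.24 shift [-0.2  -0.22  3.47]
3 turn_y -3.24 shift [-0.   -0.22  3.47]
4 turn_y -3.24 shift [ 0.2  -0.22  3.47]
5 turn_y -3.24 shift [ 0.39 -0.22  3.45]
6 turn_y -3.24 shift [ 0.59 -0.22  3.42]
7 turn_y -3.24 shift [ 0.78 -0.22  3.38]
8 turn_y -3.24 shift [ 0.97 -0.22  3.33]
9 turn_y -3.24 shift [ 1.15 -0.22  3.27]
10 turn_y -3.24 shift [ 1.34 -0.22  3.2 ]
```

```bash
python3 -m crank '[[0,-3.5,0,-0.4,-0.2,3.6,1],[0,-3.5,0,-0.2,-0.2,3.6,1],[0,-3.5,0,0,-0.2,3.6,1],[0,-3.5,0,0.2,-0.2,3.6,1],[0,-3.5,0,0.4,-0.2,3.6,1],[0,-3.5,0,0.6,-0.2,3.6,1],[0,-3.5,0,0.8,-0.2,3.5,1],[0,-3.5,0,1.0,-0.2,3.5,1],[0,-3.5,0,1.2,-0.2,3.4,1],[0,-2,0,0.5,-0.1,1.2,1]]'
python3 -c "
from h import *
K=info('wrist'); np.savez('v1.npz',K=K[0],V=K[1]); cv2.imwrite('pics/w1.png',cams.grab_frame('wrist'));s=r.sense();print(s['eef_pos'],s['qvel'].round(3))"
```

```text
clock: 1.77
eef_pos: [530.0, 58.2, 277.9]
tcp_rot: [-1.566, 0.004, -0.008]
contact_force: [-0.3, 0.4, -0.5]
opening: 1.002
[530.20989596  58.613365   277.86756333] [-0.063 -0.027  0.049 -0.023  0.003  0.021]
```

View pics/w1.png

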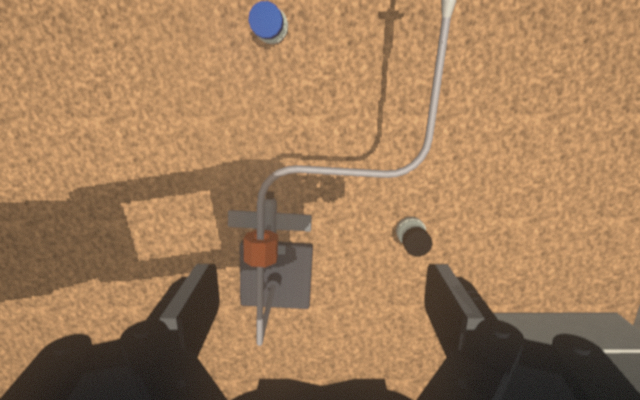

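The wrist view shows the collar at (261,248), post top at (261,343), bend 1 around (262,190), the middle leg at row 172, bend 2 around (425,155), and the last leg rising to the cone at (447,5). The second view will be further along y.

```bash
python3 -m crank '[[0,0.5,0,0.2,0,2.5,1],[0,0.5,0,0.2,0,2.5,1],[0,0.5,0,0.2,0,2.5,1],[0,0.5,0,0.2,0,2.0,1],[0,0.5,0,0.2,0,0.5,1],[0,0,0,0,0,0,1],[0,0,0,0,0,0,1],[0,0,0,0,0,0,1],[0,0,0,0,0,0,1],[0,0,0,0,0,0,1]]'
python3 -c "
from h import *
K=info('wrist'); np.savez('v2.npz',K=K[0],V=K[1]); cv2.imwrite('pics/w2.png',cams.grab_frame('wrist'));s=r.sense();print(s['eef_pos'],s['qvel'].round(3))"
```

```text
clock: 2.65
eef_pos: [539.8, 156.0, 275.2]
tcp_rot: [-1.572, 0.011, -0.053]
contact_force: [-0.2, -0.2, 0.0]
opening: 0.998
[539.82931122 155.9159219  275.22249714] [ 0.007  0.    -0.005  0.001  0.001  0.004]
```

View pics/w2.png

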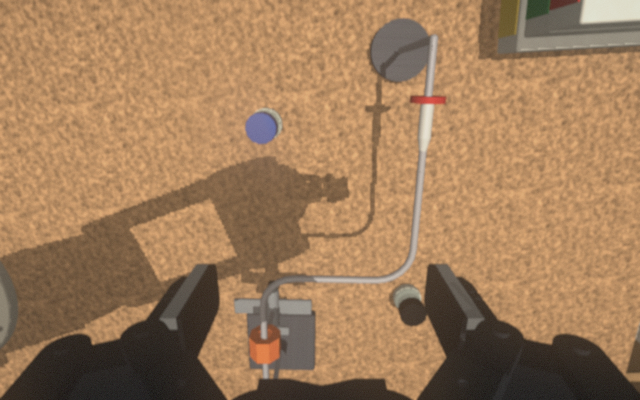

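View 2 shows the whole rail: red stop (428,100), cone and seat (425,125), last leg down to (413,240), middle leg at row 279, collar (265,345). Now I'll extract the rod centrelines.

```bash
python3 - <<'E'
from h import *
v=[np.load(f'v{i}.npz') for i in(1,2)];W=[(a['K'],a['V']) for a in v]
I=[cv2.imread(f'pics/w{i}.png') for i in(1,2)]
hs=[cv2.cvtColor(i,cv2.COLOR_BGR2HSV) for i in I]
M=[cv2.inRange(h,(0,0,85),(180,75,255)) for h in hs]
def rows(m,rs,c0,c1): 
    out=[]
    for y in rs:
        x=np.where(m[y,c0:c1])[0]
        if len(x)>=3: out.append((c0+(x[0]+x[-1])/2,y,x[-1]-x[0]+1))
    return np.array(out)
def cols(m,cs,r0,r1):
    out=[]
    for x in cs:
        y=np.where(m[r0:r1,x])[0]
        if len(y)>=3: out.append((x,r0+(y[0]+y[-1])/2,y[-1]-y[0]+1))
    return np.array(out)
def line(KV,P,z=130):
    Q=np.array([onz(KV,p[:2],z)[:2] for p in P]); l=cv2.fitLine(Q.astype(np.float32),cv2.DIST_HUBER,0,.01,.01).ravel()
    d=l[:2]; n=np.array([-d[1],d[0]]); res=(Q-l[2:])@n
    return Q,l,np.abs(res).max()
for nm,k,P in(('last v2',1,rows(M[1],range(155,238,3),395,440)),('seat v2',1,rows(M[1],range(106,140,3),405,445)),('last v1',0,rows(M[0],range(15,130,5),415,465)),
   ('mid v1',0,cols(M[0],range(300,392,4),160,186)),('mid v2',1,cols(M[1],range(308,380,4),268,290)),
   ('first v1',0,rows(M[0],range(270,335,4),250,270)),('first v1b',0,rows(M[0],range(195,212,3),252,270))):
    if len(P)<3: print(nm,len(P));continue
    Q,l,e=line(W[k],P); print(nm,len(P),'w',np.median(P[:,2]),'px',P[0,:2],P[-1,:2],'ends',Q[0].round(1),Q[-1].round(1),'ang from y',np.degrees(np.arctan2(l[0],l[1])).round(2),'res',e.round(2))
for k in(0,1):
  for c,lo,hi in(('orange',(4,150,90),(16,255,255)),('red',(0,150,80),(4,255,255)),('red2',(174,120,80),(180,255,255))):
    m=cv2.inRange(hs[k],lo,hi);n,l,s,ce=cv2.connectedComponentsWithStats(m)
    print(k+1,c,[(s[i].tolist(),ce[i].round(1)) for i in range(1,n) if s[i][4]>40][:6])
def crop(i,a,b,c,d,f,n): cv2.imwrite(n,cv2.resize(I[i][a:b,c:d],None,fx=f,fy=f,interpolation=cv2.INTER_CUBIC))
crop(0,190,350,200,330,4,'pics/w1c.png'); crop(1,270,390,230,330,5,'pics/w2c.png')
E
```

```text
last v2 28 w 7.0 px [422.5 155. ] [414. 236.] ends [617.  174.3] [612.3 105.5] ang from y 3.68 res 0.47
seat v2 12 w 13.0 px [427. 106.] [424. 139.] ends [619.1 211.4] [617.8 186.8] ang from y 3.71 res 0.23
last v1 23 w 8.0 px [446.5  15. ] [430.5 125. ] ends [617.3 179.8] [612.5 103.5] ang from y 3.45 res 0.31
mid v1 23 w 7.0 px [300. 169.] [388.  173.5] ends [511.3  69.6] [581.7  65.4] ang from y 93.66 res 0.34
mid v2 18 w 7.0 px [308.  278.5] [376. 280.] ends [520.7  69.2] [580.2  64.8] ang from y 94.13 res 0.34
first v1 17 w 18.0 px [259.5 270. ] [259.5 334. ] ends [473.2 -21.1] [469.  -88.5] ang from y 2.63 res 2.71
first v1b 6 w 13.0 px [261.5 195. ] [263. 210.] ends [479.2  48. ] [479.6  35. ] ang from y 176.44 res 0.69
1 orange [([244, 232, 33, 34, 769], array([260.2, 251.7]))]
1 red []
1 red2 []
2 orange [([250, 331, 30, 32, 626], array([264.2, 349.8]))]
2 red [([412, 97, 33, 7, 177], array([429.2,  99.6]))]
2 red2 []
```

View pics/w1c.png

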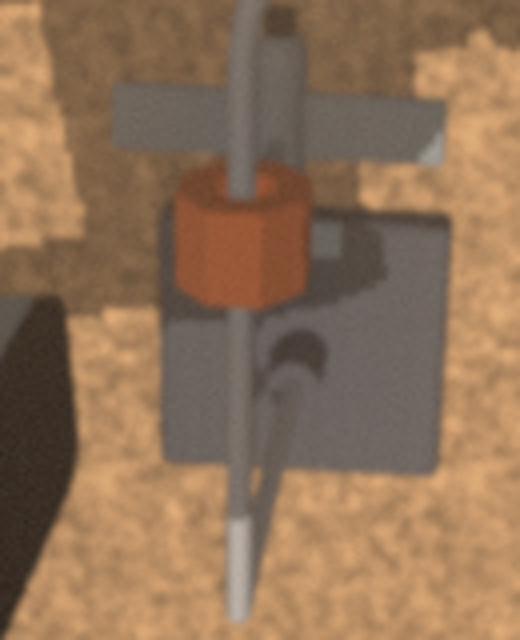

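View pics/w2c.png

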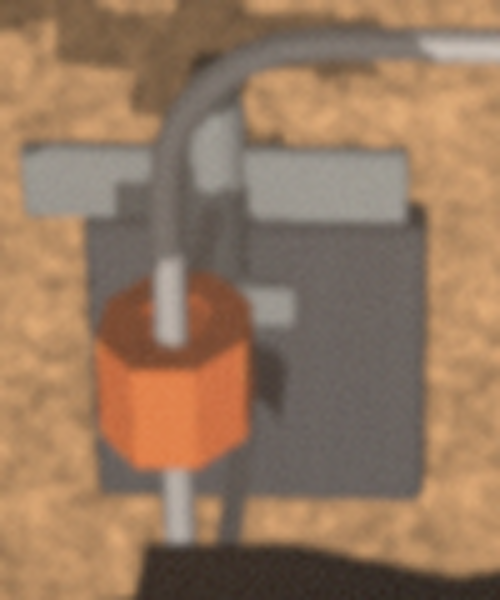

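```bash
python3 - <<'E'
from h import *
v=[np.load(f'v{i}.npz') for i in(1,2)];W=[(a['K'],a['V']) for a in v]
A=lambda p:(200+p[0]/4-.4,190+p[1]/4-.4); B=lambda p:(230+p[0]/5-.4,270+p[1]/5-.4)
for n,a,b in(('front',(240,199),(163,366)),('rear',(242,308),(163,470))):
    print(n,onz(W[0],A(a),140.5).round(1),onz(W[1],B(b),140.5).round(1),tri(W[0],A(a),W[1],B(b)))
print('side faces v1',onz(W[0],A((175,230)),126.5).round(1),onz(W[0],A((310,230)),126.5).round(1))
print('side faces v2',onz(W[1],B((98,390)),126.5).round(1),onz(W[1],B((249,390)),126.5).round(1))
for p in((240.5,320),(238.5,500),(238,608)): print('rod1',onz(W[0],A(p),130).round(1))
for p in((178,510),(170,290)): print('rod1 v2',onz(W[1],B(p),130).round(1))
s=(428.5,100); print('stop',onz(W[1],s,130).round(1))
plan((474,7,200),-3.9,10)
E
```

```text
front [477.2  13.2 140.5] [475.8  11.4 140.5] (array([477.67309544,  15.58924687, 145.54499352]), np.float64(1.0488700094234826))
rear [476.1 -11.9 140.5] [473.4 -12.  140.5] (array([474.91996563, -11.25843852, 141.37150628]), np.float64(2.6455458237007936))
side faces v1 [459.8  -0.5 126.5] [489.2  -0.7 126.5]
side faces v2 [459.2  -5.5 126.5] [488.1  -6.8 126.5]
rod1 [473.4 -20.7 130. ]
rod1 [470.1 -67.2 130. ]
rod1 [468.1 -97.1 130. ]
rod1 v2 [472.4 -31.5 130. ]
rod1 v2 [476.2  19.5 130. ]
stop [620.1 215.7 130. ]
at [539.8 155.9 275.2] yaw -3.05 rp [-90.06   0.6 ]
1 turn_y 0.08 shift [-0.58  0.75 -1.52]
2 turn_y 0.08 shift [-0.58  0.75 -1.52]
3 turn_y 0.08 shift [-0.57  0.75 -1.52]
4 turn_y 0.08 shift [-0.57  0.75 -1.52]
5 turn_y 0.08 shift [-0.57  0.75 -1.53]
6 turn_y 0.08 shift [-0.57  0.75 -1.53]
7 turn_y 0.08 shift [-0.56  0.75 -1.53]
8 turn_y 0.08 shift [-0.56  0.75 -1.53]
9 turn_y 0.08 shift [-0.56  0.75 -1.53]
10 turn_y 0.08 shift [-0.56  0.75 -1.53]
```

The collar centre measures about (474.7, 0.3), agreeing with the first leg at that y. I'll move above it, then descend.

```bash
python3 -m crank '[[0,0.1,0,-0.6,0.9,-1.7,1],[0,0.1,0,-0.6,0.9,-1.7,1],[0,0.1,0,-0.6,0.9,-1.7,1],[0,0.1,0,-0.6,0.9,-1.7,1],[0,0.1,0,-0.6,0.9,-1.7,1],[0,0.1,0,-0.6,0.9,-1.7,1],[0,0.1,0,-0.6,0.9,-1.7,1],[0,0.1,0,-0.6,0.9,-1.7,1],[0,0.1,0,-0.6,0.9,-1.3,1],[0,0,0,0,0,0,1]]'
python3 -c "
from h import *
plan((474.7,.3,118.5),-3.9,8)"
```

```text
clock: 3.53
eef_pos: [473.4, 0.8, 193.2]
tcp_rot: [-1.571, 0.006, -0.073]
contact_force: [-0.3, -0.2, 0.0]
opening: 0.997
at [473.4   0.8 193.2] yaw -4.17 rp [-90.01   0.32]
1 turn_y -0.03 shift [ 0.02  0.93 -0.01]
2 turn_y -0.03 shift [ 0.02  0.93 -0.01]
3 turn_y -0.03 shift [ 0.02  0.93 -0.01]
4 turn_y -0.03 shift [ 0.02  0.93 -0.01]
5 turn_y -0.03 shift [ 0.02  0.93 -0.01]
6 turn_y -0.03 shift [ 0.02  0.93 -0.01]
7 turn_y -0.03 shift [ 0.02  0.93 -0.01]
8 turn_y -0.03 shift [ 0.02  0.93 -0.01]
```

```bash
python3 -m crank '[[0,0,0,0,1.2,0,1],[0,0,0,0.05,1.2,0,1],[0,0,0,0.05,1.2,0,1],[0,0,0,0,1.2,0,1],[0,0,0,0,1.2,0,1],[0,0,0,0,1.0,0,1],[0,0,0,0,0.5,0,1],[0,0,0,0,0,0,1],[0,0,0,0,0,0,1],[0,0,0,0,0,0,1]]'
python3 -c "
from h import *
plan((474.7,.3,118.5),-3.9,1)
cv2.imwrite('pics/w3.png',cams.grab_frame('wrist'))"
```

```text
clock: 4.37
eef_pos: [478.6, 0.0, 119.4]
tcp_rot: [-1.57, -0.002, -0.079]
contact_force: [-0.3, 0.1, 0.6]
opening: 0.994
at [478.6   0.  119.4] yaw -4.52 rp [-89.93  -0.14]
1 turn_y -0.62 shift [-0.39  0.09 -0.  ]
```

View pics/w3.png

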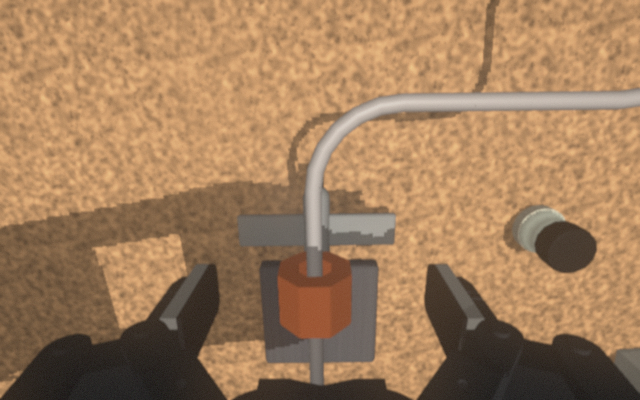

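The collar sits about 6 px (4 mm) left of the jaw centre, which matches the pose error. I'll correct that and close gently.

```bash
python3 -m crank '[[0,-0.6,0,-0.4,0.1,0,1],[0,0,0,0,0,0,1],[0,0,0,0,0,0,0.4],[0,0,0,0,0,0,0],[0,0,0,0,0,0,-0.25],[0,0,0,0,0,0,-0.4],[0,0,0,0,0,0,-1],[0,0,0,0,0,0,-1],[0,0,0,0,0,0,-1],[0,0,0,0,0,0,-1]]' 25
python3 -c "
from h import *
plan((474.7,.3,118.5),-3.9,1); print(r.sense()['contact_force'])
cv2.imwrite('pics/w4.png',cams.grab_frame('wrist'))"
```

```text
clock: 5.25
eef_pos: [475.5, 0.4, 120.6]
tcp_rot: [-1.569, -0.006, -0.067]
contact_force: [0.0, -0.3, 0.9]
opening: 0.317
at [4.755e+02 4.000e-01 1.206e+02] yaw -3.86 rp [-89.92  -0.36]
1 turn_y 0.04 shift [-0.08  0.21 -0.01]
[ 0.01234784 -0.32123734  0.94485003]
```

View pics/w4.png

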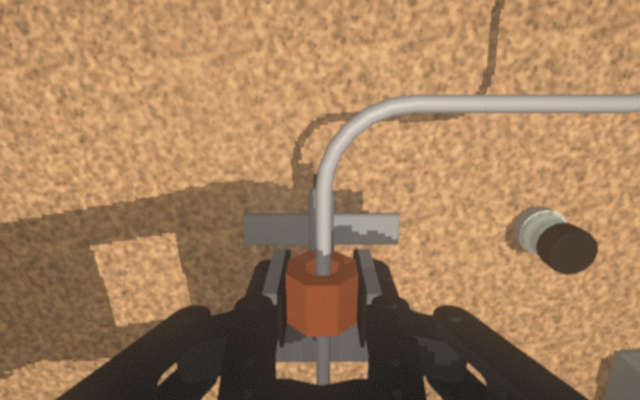

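The grip holds at 0.317, about 27 mm against the 28 mm flats. I'll set up a rail path helper that gives per-row tool shifts from the measured pose.

```bash
cat > path.py <<'E'
from h import *
import sys, json
YAW=-3.9; O=np.array([544.8,67.5]); LAST=3.6; IN=0.7; A=30*np.pi/2
R2=lambda a:np.array([[np.cos(np.radians(a)),-np.sin(np.radians(a))],[np.sin(np.radians(a)),np.cos(np.radians(a))]])
def pose(s):
    if s<0: p,y=np.array([-65,-30+s]),0
    elif s<A:
        t=s/30; rr=30-IN; p=np.array([-35-rr*np.cos(t),-30+rr*np.sin(t)]); y=-np.degrees(t)
    elif s<A+70: p,y=np.array([-35+s-A,0]),-90
    elif s<2*A+70:
        t=(s-A-70)/30; rr=30-IN; p=np.array([35+rr*np.sin(t),30-rr*np.cos(t)]); y=-90+np.degrees(t)
    else:
        q=R2(YAW)@[65,30]+O; u=s-2*A-70
        return q+u*np.array([np.sin(np.radians(LAST)),np.cos(np.radians(LAST))]),-LAST
    return R2(YAW)@p+O,y+YAW
def where(p):
    S=np.arange(-60,290,.2); P=np.array([pose(s)[0] for s in S]); d=np.hypot(*(P-p).T); return S[d.argmin()],d.min()
def go(ds,n,z=123.5,off=(0,0),s0=None):
    st=r.sense(); p=st["eef_pos"]; y0=np.degrees(st["tcp_rot"][2]); s,d=where(p[:2]-off)
    tp,ty=pose(s)
    e=R2(-ty)@(p[:2]-tp)
    print('s %.1f lateral %.2f (+x tool) z %.1f yaw err %.2f rp'%(s,e[0],p[2],y0-ty),np.degrees(st["tcp_rot"][:2]).round(2),'F',st["contact_force"].round(1),'Ftool',(R2(-y0)@st["contact_force"][:2]).round(1),'T',st["wrist_torque"].round(2),'t',round(st["clock"],2),'open',round(st["opening"],3))
    cp,cy=p[:2],y0
    for i in range(1,n+1):
        q,y=pose(s+ds*i/n); q=q+np.array(off); w=min(1,i/3)
        q=q+(1-w)*(p[:2]-off-tp); y=y+(1-w)*(y0-ty)
        sh=R2(-cy)@(q-cp); print('[0,%.1f,0,%.2f,%.2f,%.2f]'%(-(y-cy),sh[0]/10,(p[2]-z)/n/10,sh[1]/10)); cp,cy=q,y
if __name__=='__main__':
    a=[float(x) for x in sys.argv[1:]]; go(a[0],int(a[1]),*a[2:3])
E
python3 path.py 40 8 123.5
```

```text
s -41.6 lateral 0.43 (+x tool) z 120.6 yaw err 0.04 rp [-89.91  -0.37] F [-0.7  0.9  0.3] Ftool [-0.8  0.9] T [-0.01  0.05  0.01] t 5.3 open 0.318
[0,0.0,0,-0.01,-0.04,0.50]
[0,0.0,0,-0.01,-0.04,0.50]
[0,0.0,0,-0.01,-0.04,0.50]
[0,-0.0,0,-0.00,-0.04,0.50]
[0,-0.0,0,-0.00,-0.04,0.50]
[0,-0.0,0,0.00,-0.04,0.50]
[0,-0.0,0,-0.00,-0.04,0.50]
[0,-0.0,0,0.00,-0.04,0.50]
```

```bash
python3 -m crank '[[0,0,0,0,-0.15,0,-1],[0,0,0,0,-0.15,0,-1],[0,0,0,0,0,0.2,-1],[0,0,0,0,0,0.4,-1],[0,0,0,0,0,0.4,-1],[0,0,0,0,0,0.4,-1],[0,0,0,0,0,0.3,-1],[0,0,0,0,0,0.2,-1],[0,0,0,0,0,0,-1],[0,0,0,0,0,0,-1]]'
python3 path.py 22 7 123.5
```

```text
clock: 6.13
eef_pos: [476.5, 21.9, 123.4]
tcp_rot: [-1.569, -0.005, -0.067]
contact_force: [-0.3, 0.4, -1.2]
opening: 0.32
s -20.2 lateral -0.07 (+x tool) z 123.4 yaw err 0.07 rp [-89.91  -0.31] F [-0.3  0.4 -1.2] Ftool [-0.4  0.4] T [ 0.03 -0.02 -0.03] t 6.13 open 0.32
[0,0.0,0,0.00,-0.00,0.31]
[0,0.0,0,0.00,-0.00,0.31]
[0,0.0,0,0.00,-0.00,0.31]
[0,-0.0,0,-0.00,-0.00,0.31]
[0,-0.0,0,-0.00,-0.00,0.31]
[0,-0.0,0,-0.00,-0.00,0.31]
[0,3.4,0,0.08,-0.00,0.31]
```

```bash
python3 -m crank '[[0,0,0,0,0,0.3,-1],[0,0,0,0,0,0.4,-1],[0,0,0,0,0,0.4,-1],[0,0,0,0,0,0.4,-1],[0,0,0,0,0,0.4,-1],[0,0,0,0,0,0.2,-1],[0,0,0,0,0,0,-1],[0,0,0,0,0,0,-1],[0,0,0,0,0,0,-1],[0,0,0,0,0,0,-1]]'
python3 path.py 18 9 123.5
```

```text
clock: 6.97
eef_pos: [478.4, 45.1, 123.5]
tcp_rot: [-1.57, -0.006, -0.066]
contact_force: [0.2, -0.1, -1.4]
opening: 0.32
s 3.2 lateral -0.57 (+x tool) z 123.5 yaw err 6.21 rp [-89.93  -0.35] F [ 0.2 -0.1 -1.4] Ftool [ 0.2 -0.1] T [-0.06 -0.03 -0.02] t 6.97 open 0.32
[0,5.9,0,0.05,-0.00,0.19]
[0,5.9,0,0.04,-0.00,0.20]
[0,5.9,0,0.03,-0.00,0.20]
[0,3.8,0,0.01,-0.00,0.20]
[0,3.8,0,0.01,-0.00,0.20]
[0,3.8,0,0.01,-0.00,0.20]
[0,3.8,0,0.01,-0.00,0.20]
[0,3.8,0,0.01,-0.00,0.20]
[0,3.8,0,0.01,-0.00,0.20]
```

```bash
python3 -m crank '[[0,5.5,0,0.05,0,0.15,-1],[0,5.5,0,0.04,0,0.2,-1],[0,5.5,0,0.03,0,0.2,-1],[0,4,0,0.01,0,0.2,-1],[0,4,0,0.01,0,0.2,-1],[0,4,0,0.01,0,0.2,-1],[0,4,0,0.01,0,0.2,-1],[0,2,0,0,0,0.1,-1],[0,0,0,0,0,0,-1],[0,0,0,0,0,0,-1]]'
python3 path.py 18 9 123.5
```

```text
clock: 7.8
eef_pos: [484.8, 57.2, 123.4]
tcp_rot: [-1.567, -0.003, -0.7]
contact_force: [0.1, 0.1, -1.2]
opening: 0.314
s 17.2 lateral 0.49 (+x tool) z 123.4 yaw err -3.35 rp [-89.78  -0.18] F [ 0.1  0.1 -1.2] Ftool [-0.   0.1] T [ 0.01 -0.09 -0.02] t 7.8 open 0.314
[0,2.7,0,-0.02,-0.00,0.19]
[0,2.7,0,-0.02,-0.00,0.19]
[0,2.7,0,-0.01,-0.00,0.19]
[0,3.8,0,0.01,-0.00,0.20]
[0,3.8,0,0.01,-0.00,0.20]
[0,3.8,0,0.01,-0.00,0.20]
[0,3.8,0,0.01,-0.00,0.20]
[0,3.8,0,0.01,-0.00,0.20]
[0,3.8,0,0.01,-0.00,0.20]
```

Contact-free so far: the only force is the 1.2 N weight. Continuing round the bend.

```bash
python3 -m crank '[[0,2.5,0,-0.02,0,0.2,-1],[0,3,0,-0.02,0,0.2,-1],[0,3,0,-0.01,0,0.2,-1],[0,4,0,0.01,0,0.2,-1],[0,4,0,0.01,0,0.2,-1],[0,4,0,0.01,0,0.2,-1],[0,4,0,0.01,0,0.2,-1],[0,4,0,0,0,0.2,-1],[0,0,0,0,0,0,-1],[0,0,0,0,0,0,-1]]'
python3 path.py 25 9 123.5
```

```text
clock: 8.63
eef_pos: [495.7, 66.0, 123.0]
tcp_rot: [-1.569, -0.0, -1.205]
contact_force: [-0.5, 0.6, -0.5]
opening: 0.319
s 32.0 lateral 0.54 (+x tool) z 123.0 yaw err -4.05 rp [-89.87  -0.  ] F [-0.5  0.6 -0.5] Ftool [-0.7 -0.2] T [-0.02  0.01 -0.05] t 8.63 open 0.319
[0,4.0,0,-0.02,-0.01,0.27]
[0,4.0,0,-0.02,-0.01,0.27]
[0,4.0,0,-0.01,-0.01,0.27]
[0,5.3,0,0.01,-0.01,0.27]
[0,5.3,0,0.01,-0.01,0.27]
[0,2.4,0,-0.06,-0.01,0.28]
[0,-0.0,0,-0.00,-0.01,0.28]
[0,-0.0,0,0.00,-0.01,0.28]
[0,-0.0,0,0.00,-0.01,0.28]
```

```bash
python3 -m crank '[[0,4,0,-0.02,0,0.2,-1],[0,4,0,-0.02,0,0.2,-1],[0,4,0,-0.01,-0.03,0.2,-1],[0,4,0,0,-0.03,0.2,-1],[0,4,0,0,0,0.25,-1],[0,3,0,-0.02,0,0.25,-1],[0,2,0,-0.03,0,0.25,-1],[0,0,0,0,0,0.2,-1],[0,0,0,0,0,0,-1],[0,0,0,0,0,0,-1]]'
python3 path.py 40 8 123.5
```

```text
clock: 9.47
eef_pos: [511.0, 67.8, 123.2]
tcp_rot: [-1.572, 0.0, -1.632]
contact_force: [0.9, 0.1, -0.8]
opening: 0.321
s 47.0 lateral 1.28 (+x tool) z 123.2 yaw err 0.18 rp [-9.005e+01  1.000e-02] F [ 0.9  0.1 -0.8] Ftool [-0.1  0.9] T [-0.   -0.    0.01] t 9.47 open 0.321
[0,0.3,0,-0.11,-0.00,0.45]
[0,0.1,0,-0.04,-0.00,0.45]
[0,0.1,0,-0.04,-0.00,0.45]
[0,-0.0,0,0.00,-0.00,0.50]
[0,-0.0,0,-0.00,-0.00,0.50]
[0,-0.0,0,0.00,-0.00,0.50]
[0,-0.0,0,-0.00,-0.00,0.50]
[0,-0.0,0,0.00,-0.00,0.50]
```

```bash
python3 -m crank '[[0,0,0,-0.1,0,0.4,-1],[0,0,0,-0.05,0,0.5,-1],[0,0,0,-0.05,0,0.5,-1],[0,0,0,0,0,0.6,-1],[0,0,0,0,0,0.6,-1],[0,0,0,0,0,0.6,-1],[0,0,0,0,0,0.5,-1],[0,0,0,0,0,0.4,-1],[0,0,0,0,0,0.2,-1],[0,0,0,0,0,0,-1]]'
python3 path.py 25 9 123.5
python3 -c "
from h import *
cv2.imwrite('pics/w5.png',cams.grab_frame('wrist'))"
```

```text
clock: 10.3
eef_pos: [559.2, 67.2, 122.9]
tcp_rot: [-1.571, 0.0, -1.626]
contact_force: [-0.5, 0.1, -0.8]
opening: 0.321
s 96.4 lateral -0.67 (+x tool) z 122.9 yaw err 0.72 rp [-9.003e+01  1.000e-02] F [-0.5  0.1 -0.8] Ftool [-0.1 -0.5] T [ 0.01 -0.03 -0.02] t 10.3 open 0.321
[0,0.2,0,0.03,-0.01,0.27]
[0,0.2,0,0.02,-0.01,0.27]
[0,0.2,0,0.02,-0.01,0.27]
[0,-0.0,0,0.00,-0.01,0.28]
[0,-0.0,0,0.00,-0.01,0.28]
[0,-0.0,0,0.00,-0.01,0.28]
[0,-0.0,0,0.00,-0.01,0.28]
[0,-2.9,0,-0.07,-0.01,0.27]
[0,-5.3,0,-0.01,-0.01,0.27]
```

View pics/w5.png

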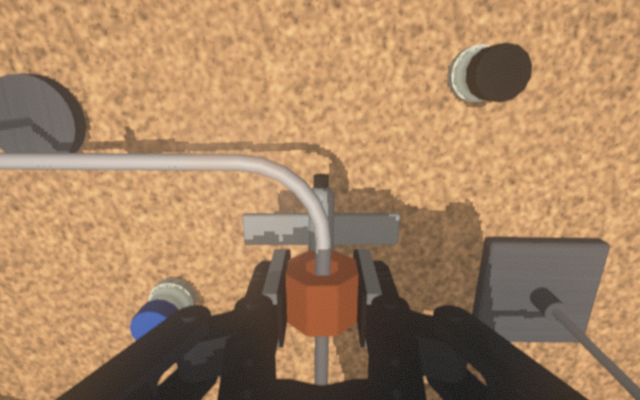

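The wrist view shows the rod at column 325 entering the bore at about column 321, so it is centred within about 1 mm. Bend 2 is ahead and curves left.

```bash
python3 -m crank '[[0,0.3,0,0.03,-0.02,0.3,-1],[0,0.3,0,0.03,-0.02,0.3,-1],[0,0,0,0.02,-0.02,0.3,-1],[0,0,0,0,0,0.3,-1],[0,0,0,0,0,0.3,-1],[0,0,0,0,0,0.3,-1],[0,-2,0,0,0,0.2,-1],[0,-2,0,0,0,0.2,-1],[0,-2,0,0,0,0.1,-1],[0,0,0,0,0,0,-1]]'
python3 path.py 18 9 123.5
```

```text
clock: 11.18
eef_pos: [584.0, 64.8, 123.5]
tcp_rot: [-1.572, 0.0, -1.529]
contact_force: [-1.4, 0.7, -1.6]
opening: 0.318
s 121.4 lateral 1.06 (+x tool) z 123.5 yaw err -1.85 rp [-9.006e+01  1.000e-02] F [-1.4  0.7 -1.6] Ftool [-0.8 -1.4] T [ 0.05 -0.02 -0.  ] t 11.18 open 0.318
[0,-4.4,0,-0.05,0.00,0.20]
[0,-4.4,0,-0.05,0.00,0.20]
[0,-4.4,0,-0.04,0.00,0.20]
[0,-3.8,0,-0.01,0.00,0.20]
[0,-3.8,0,-0.01,0.00,0.20]
[0,-3.8,0,-0.01,0.00,0.20]
[0,-3.8,0,-0.01,0.00,0.20]
[0,-3.8,0,-0.01,0.00,0.20]
[0,-3.8,0,-0.01,0.00,0.20]
```

```bash
python3 -m crank '[[0,-4.5,0,-0.05,0,0.15,-1],[0,-4.5,0,-0.05,0,0.2,-1],[0,-4.5,0,-0.04,0,0.2,-1],[0,-4,0,-0.01,0,0.2,-1],[0,-4,0,-0.01,0,0.2,-1],[0,-4,0,-0.01,0,0.2,-1],[0,-4,0,-0.01,0,0.2,-1],[0,-2,0,0,0,0.1,-1],[0,0,0,0,0,0,-1],[0,0,0,0,0,0,-1]]'
python3 path.py 18 9 123.5
```

```text
clock: 12.02
eef_pos: [598.5, 70.9, 123.1]
tcp_rot: [-1.572, 0.001, -0.965]
contact_force: [-0.5, -0.0, -1.2]
opening: 0.318
s 137.4 lateral 0.05 (+x tool) z 123.1 yaw err -0.10 rp [-9.009e+01  7.000e-02] F [-0.5 -0.  -1.2] Ftool [-0.3 -0.4] T [-0.02 -0.03  0.01] t 12.02 open 0.318
[0,-3.9,0,-0.01,-0.00,0.20]
[0,-3.9,0,-0.01,-0.00,0.20]
[0,-3.9,0,-0.01,-0.00,0.20]
[0,-3.8,0,-0.01,-0.00,0.20]
[0,-3.8,0,-0.01,-0.00,0.20]
[0,-3.8,0,-0.01,-0.00,0.20]
[0,-3.8,0,-0.01,-0.00,0.20]
[0,-3.8,0,-0.01,-0.00,0.20]
[0,-3.8,0,-0.01,-0.00,0.20]
```

```bash
python3 -m crank '[[0,-4,0,-0.01,-0.02,0.2,-1],[0,-4,0,-0.01,-0.02,0.2,-1],[0,-4,0,-0.01,0,0.2,-1],[0,-4,0,-0.01,0,0.2,-1],[0,-4,0,-0.01,0,0.2,-1],[0,-4,0,-0.01,0,0.2,-1],[0,-4,0,-0.01,0,0.2,-1],[0,-3,0,0,0,0.2,-1],[0,0,0,0,0,0,-1],[0,0,0,0,0,0,-1]]'
python3 path.py 18 9 123.5
```

```text
clock: 12.85
eef_pos: [607.9, 83.2, 123.2]
tcp_rot: [-1.572, 0.003, -0.42]
contact_force: [0.8, 0.9, -0.6]
opening: 0.324
s 153.4 lateral -0.62 (+x tool) z 123.2 yaw err 0.54 rp [-90.09   0.18] F [ 0.8  0.9 -0.6] Ftool [0.4 1.1] T [-0.   -0.03 -0.03] t 12.85 open 0.324
[0,-3.6,0,0.02,-0.00,0.19]
[0,-3.6,0,0.02,-0.00,0.19]
[0,-3.6,0,0.01,-0.00,0.19]
[0,-3.8,0,-0.01,-0.00,0.20]
[0,-3.8,0,-0.01,-0.00,0.20]
[0,-1.9,0,0.06,-0.00,0.20]
[0,-0.0,0,-0.00,-0.00,0.20]
[0,-0.0,0,-0.00,-0.00,0.20]
[0,-0.0,0,0.00,-0.00,0.20]
```

```bash
python3 -m crank '[[0,-3.5,0,0.02,0,0.2,-1],[0,-3.5,0,0.02,0,0.2,-1],[0,-3.5,0,0.01,0,0.2,-1],[0,-4,0,0,0,0.2,-1],[0,-4,0,0.02,0,0.2,-1],[0,-2,0,0.04,0,0.2,-1],[0,0,0,0,0,0.2,-1],[0,0,0,0,0,0.1,-1],[0,0,0,0,0,0,-1],[0,0,0,0,0,0,-1]]'
python3 path.py 40 8 123.5
python3 -c "
from h import *
K=info('wrist'); np.savez('v6.npz',K=K[0],V=K[1]);cv2.imwrite('pics/w6.png',cams.grab_frame('wrist'))"
```

```text
clock: 13.68
eef_pos: [611.2, 96.7, 123.0]
tcp_rot: [-1.572, 0.005, -0.075]
contact_force: [-0.1, -1.1, -1.0]
opening: 0.317
s 168.0 lateral -0.71 (+x tool) z 123.0 yaw err -0.71 rp [-90.06   0.28] F [-0.1 -1.1 -1. ] Ftool [-0.  -1.1] T [ 0.04 -0.01  0.01] t 13.68 open 0.317
[0,-0.2,0,0.02,-0.01,0.50]
[0,-0.2,0,0.02,-0.01,0.50]
[0,-0.2,0,0.02,-0.01,0.50]
[0,-0.0,0,-0.00,-0.01,0.50]
[0,-0.0,0,-0.00,-0.01,0.50]
[0,-0.0,0,-0.00,-0.01,0.50]
[0,-0.0,0,-0.00,-0.01,0.50]
[0,-0.0,0,-0.00,-0.01,0.50]
```

View pics/w6.png

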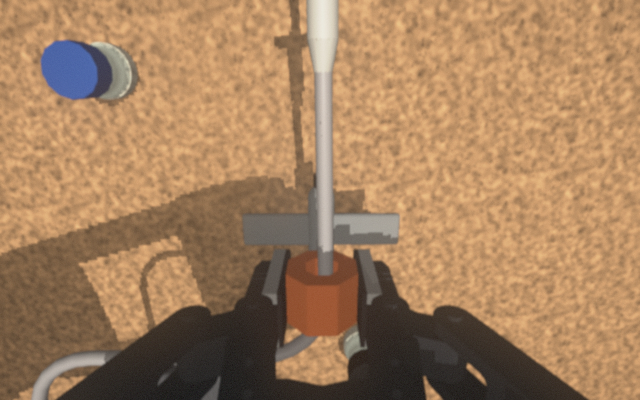

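The collar is on the last leg. The rod is at column 326 at the bore and 322 at the cone (row 70), with the seat above that. I'll refine the last leg's line and re-check it.

```bash
cat > meas.py <<'E'
from h import *
import sys
def meas(f,r0,r1,c0=300,c1=350,yaw0=None):
    a=np.load(f'v{f}.npz');W=(a['K'],a['V']);I=cv2.imread(f'pics/w{f}.png');h=cv2.cvtColor(I,cv2.COLOR_BGR2HSV)
    m=cv2.inRange(h,(0,0,70),(180,75,255));P=[]
    for y in range(r0,r1,4):
        x=np.where(m[y,c0:c1])[0]
        if len(x)>3: P.append((c0+(x[0]+x[-1])/2,y,x[-1]-x[0]+1))
    P=np.array(P);Q=np.array([onz(W,p[:2],130)[:2] for p in P]);l=np.polyfit(Q[:,1],Q[:,0],1)
    print(f,P[[0,-1]],'ends',Q[0].round(2),Q[-1].round(2),'ang',np.degrees(np.arctan(l[0])).round(2),'res',np.abs(np.polyval(l,Q[:,1])-Q[:,0]).max().round(2)); return l
if __name__=='__main__': 
    l=meas(sys.argv[1],int(sys.argv[2]),int(sys.argv[3])); p=r.sense()['eef_pos']; print('rod x at TCP y',np.polyval(l,p[1]).round(2),'TCP x',p[0].round(2))
E
python3 meas.py 6 80 205; python3 meas.py 6 0 60
```

```text
6 [[323.  80.  17.]
 [321. 204.  27.]] ends [616.8  175.78] [612.82 132.62] ang 4.83 res 0.59
rod x at TCP y 610.34 TCP x 611.22
6 [[322.    0.   31. ]
 [322.5  56.   24. ]] ends [618.26 199.25] [617.2  183.14] ang 3.75 res 0.1
rod x at TCP y 611.51 TCP x 611.22
```

```bash
python3 meas.py 6 78 168
```

```text
6 [[323.  78.  17.]
 [324. 166.  17.]] ends [616.85 176.4 ] [614.98 146.8 ] ang 3.44 res 0.16
rod x at TCP y 611.99 TCP x 611.22
```

The rod line is consistent across views: x≈612 at y=96.7, 3.5° toward +x. Advancing to about u=55 before the cone.

```bash
python3 -m crank '[[0,-0.3,0,0.03,-0.02,0.4,-1],[0,-0.3,0,0.02,-0.02,0.5,-1],[0,-0.2,0,0.02,-0.01,0.6,-1],[0,0,0,0,0,0.6,-1],[0,0,0,0,0,0.6,-1],[0,0,0,0,0,0.6,-1],[0,0,0,0,0,0.6,-1],[0,0,0,0,0,0.4,-1],[0,0,0,0,0,0.2,-1],[0,0,0,0,0,0,-1]]'
python3 path.py 20 8 124
python3 -c "
from h import *
K=info('wrist'); np.savez('v7.npz',K=K[0],V=K[1]);cv2.imwrite('pics/w7.png',cams.grab_frame('wrist'))"
```

```text
clock: 14.57
eef_pos: [615.2, 147.3, 123.4]
tcp_rot: [-1.571, 0.005, -0.061]
contact_force: [0.6, 0.3, -1.5]
opening: 0.324
s 218.6 lateral 0.06 (+x tool) z 123.4 yaw err 0.08 rp [-90.04   0.27] F [ 0.6  0.3 -1.5] Ftool [0.6 0.3] T [-0.04  0.01 -0.01] t 14.57 open 0.324
[0,0.0,0,-0.00,-0.01,0.25]
[0,0.0,0,-0.00,-0.01,0.25]
[0,0.0,0,-0.00,-0.01,0.25]
[0,-0.0,0,-0.00,-0.01,0.25]
[0,-0.0,0,0.00,-0.01,0.25]
[0,-0.0,0,-0.00,-0.01,0.25]
[0,-0.0,0,0.00,-0.01,0.25]
[0,-0.0,0,-0.00,-0.01,0.25]
```

View pics/w7.png

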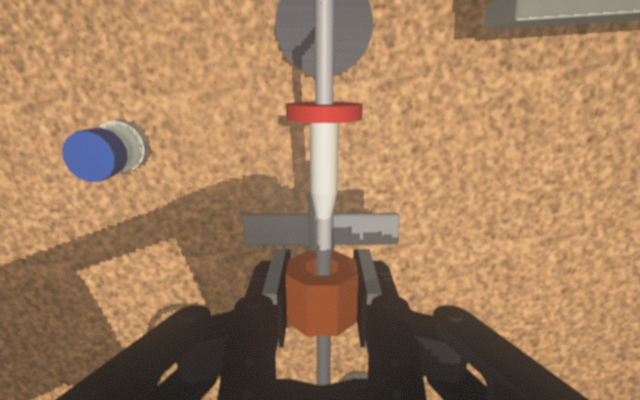

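Rod, cone and seat are all centred on column 323–324, and the red flange's near edge is at row 121. I'll raise 0.7 mm to centre the bore on the seat axis and enter the cone slowly.

```bash
python3 meas.py 7 125 210; python3 -c "
from h import *
a=np.load('v7.npz');W=(a['K'],a['V'])
for p in((287,119.5),(362,119.5)): print(onz(W,p,130).round(1))"
python3 -m crank '[[0,0,0,0,-0.04,0,-1],[0,0,0,0,-0.03,0.15,-1],[0,0,0,0,0,0.25,-1],[0,0,0,0,0,0.25,-1],[0,0,0,0,0,0.25,-1],[0,0,0,0,0,0.25,-1],[0,0,0,0,0,0.25,-1],[0,0,0,0,0,0.25,-1],[0,0,0,0,0,0.1,-1],[0,0,0,0,0,0,-1]]'
python3 path.py 20 8 124.1
```

```text
7 [[323.5 125.   28. ]
 [321.  209.   27. ]] ends [618.93 211.78] [616.14 181.14] ang 4.96 res 0.4
rod x at TCP y 613.55 TCP x 615.13
[606.6 214.4 130. ]
[632.2 212.8 130. ]
clock: 15.45
eef_pos: [616.3, 165.4, 124.2]
tcp_rot: [-1.572, 0.005, -0.063]
contact_force: [0.4, 1.0, -0.4]
opening: 0.322
s 236.8 lateral 0.08 (+x tool) z 124.2 yaw err 0.01 rp [-90.06   0.28] F [ 0.4  1.  -0.4] Ftool [0.3 1. ] T [-0.02  0.04  0.07] t 15.45 open 0.322
[0,0.0,0,-0.00,0.00,0.25]
[0,0.0,0,-0.00,0.00,0.25]
[0,0.0,0,-0.00,0.00,0.25]
[0,-0.0,0,0.00,0.00,0.25]
[0,-0.0,0,-0.00,0.00,0.25]
[0,-0.0,0,0.00,0.00,0.25]
[0,-0.0,0,-0.00,0.00,0.25]
[0,-0.0,0,0.00,0.00,0.25]
```

The flange near face is at y≈213.6, against 213.8 predicted. About 37 mm remain, so I'll move in small steps and watch the force.

```bash
python3 -m crank '[[0,0,0,0,0,0.1,-1],[0,0,0,0,0,0.2,-1],[0,0,0,0,0,0.2,-1],[0,0,0,0,0,0.2,-1],[0,0,0,0,0,0.2,-1],[0,0,0,0,0,0.2,-1],[0,0,0,0,0,0.2,-1],[0,0,0,0,0,0.1,-1],[0,0,0,0,0,0,-1],[0,0,0,0,0,0,-1]]'
python3 path.py 20 8 124.1
python3 -c "
from h import *
K=info('wrist'); np.savez('v8.npz',K=K[0],V=K[1]);cv2.imwrite('pics/w8.png',cams.grab_frame('wrist'))"
```

```text
clock: 16.28
eef_pos: [617.2, 181.0, 124.1]
tcp_rot: [-1.572, 0.005, -0.062]
contact_force: [0.8, 0.2, -0.2]
opening: 0.323
s 252.4 lateral -0.00 (+x tool) z 124.1 yaw err 0.02 rp [-90.06   0.29] F [ 0.8  0.2 -0.2] Ftool [0.8 0.2] T [ 0.   -0.02 -0.04] t 16.28 open 0.323
[0,0.0,0,0.00,0.00,0.25]
[0,0.0,0,0.00,0.00,0.25]
[0,0.0,0,0.00,0.00,0.25]
[0,-0.0,0,0.00,0.00,0.25]
[0,-0.0,0,-0.00,0.00,0.25]
[0,-0.0,0,0.00,0.00,0.25]
[0,-0.0,0,-0.00,0.00,0.25]
[0,-0.0,0,0.00,0.00,0.25]
```

View pics/w8.png

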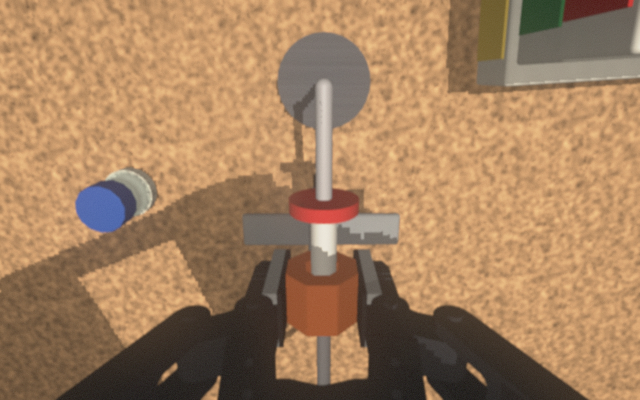

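The collar is entering the seat: the white shows centred in the bore and the red flange is at rows 190–220. Forces are under 1 N.

```bash
python3 -m crank '[[0,0,0,0,0,0.1,-1],[0,0,0,0,0,0.2,-1],[0,0,0,0,0,0.2,-1],[0,0,0,0,0,0.2,-1],[0,0,0,0,0,0.2,-1],[0,0,0,0,0,0.2,-1],[0,0,0,0,0,0.2,-1],[0,0,0,0,0,0.1,-1],[0,0,0,0,0,0,-1],[0,0,0,0,0,0,-1]]'
python3 path.py 8 4 124.1
```

```text
clock: 17.17
eef_pos: [618.3, 196.5, 124.1]
tcp_rot: [-1.572, 0.005, -0.063]
contact_force: [-0.1, -0.0, -0.6]
opening: 0.32
s 268.0 lateral 0.05 (+x tool) z 124.1 yaw err 0.01 rp [-90.06   0.29] F [-0.1 -0.  -0.6] Ftool [-0.1 -0. ] T [0.01 0.05 0.05] t 17.17 open 0.32
[0,0.0,0,-0.00,0.00,0.20]
[0,0.0,0,-0.00,0.00,0.20]
[0,0.0,0,-0.00,0.00,0.20]
[0,-0.0,0,-0.00,0.00,0.20]
```

```bash
python3 -m crank '[[0,0,0,0,0,0.05,-1],[0,0,0,0,0,0.05,-1],[0,0,0,0,0,0.05,-1],[0,0,0,0,0,0.05,-1],[0,0,0,0,0,0.05,-1],[0,0,0,0,0,0.05,-1],[0,0,0,0,0,0.05,-1],[0,0,0,0,0,0.05,-1],[0,0,0,0,0,0.05,-1],[0,0,0,0,0,0.05,-1]]'
python3 path.py 8 4 124.1 | head -1
python3 -c "
from h import *
cv2.imwrite('pics/w9.png',cams.grab_frame('wrist')[150:350,220:420].repeat(3,0).repeat(3,1))"
```

```text
clock: 18.0
eef_pos: [618.6, 201.6, 124.1]
tcp_rot: [-1.572, 0.005, -0.063]
contact_force: [0.2, -0.2, -1.3]
opening: 0.319
s 273.0 lateral 0.03 (+x tool) z 124.1 yaw err -0.01 rp [-90.07   0.29] F [ 0.2 -0.2 -1.3] Ftool [ 0.2 -0.2] T [0.02 0.01 0.01] t 18.0 open 0.319
```

View pics/w9.png

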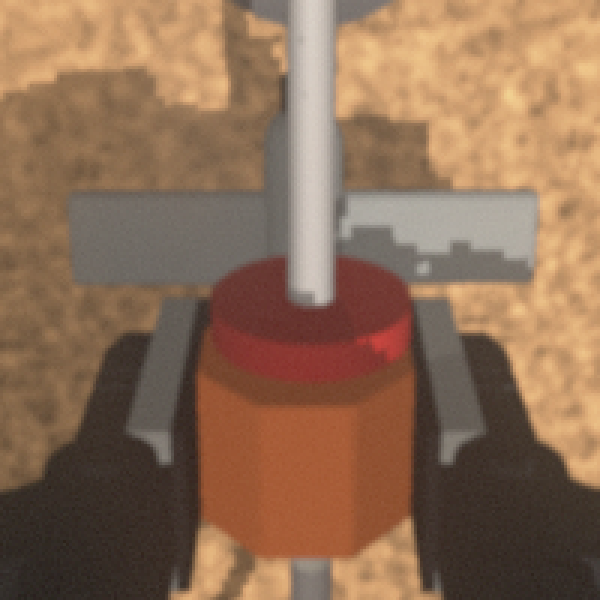

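The flange is almost touching the collar's front face. I'll take 0.2–0.3 mm steps until I feel it.

```bash
python3 -m crank '[[0,0,0,0,0,0.03,-1],[0,0,0,0,0,0.03,-1],[0,0,0,0,0,0.03,-1],[0,0,0,0,0,0.02,-1],[0,0,0,0,0,0.02,-1],[0,0,0,0,0,0.02,-1],[0,0,0,0,0,0.02,-1],[0,0,0,0,0,0.02,-1],[0,0,0,0,0,0.02,-1],[0,0,0,0,0,0.02,-1]]'
python3 path.py 8 4 124.1 | head -1
```

```text
clock: 18.88
eef_pos: [618.7, 204.2, 124.1]
tcp_rot: [-1.572, 0.005, -0.063]
contact_force: [-0.1, -0.1, -1.3]
opening: 0.319
s 275.6 lateral 0.02 (+x tool) z 124.1 yaw err -0.01 rp [-90.07   0.29] F [-0.1 -0.1 -1.3] Ftool [-0.1 -0.1] T [-0.03 -0.01 -0.03] t 18.88 open 0.319
```

```bash
python3 -m crank '[[0,0,0,0,0,0.02,-1],[0,0,0,0,0,0.02,-1],[0,0,0,0,0,0.02,-1],[0,0,0,0,0,0.02,-1],[0,0,0,0,0,0.02,-1],[0,0,0,0,0,0.02,-1],[0,0,0,0,0,0.02,-1],[0,0,0,0,0,0.02,-1],[0,0,0,0,0,0.02,-1],[0,0,0,0,0,0.02,-1]]'
python3 path.py 8 4 124.1 | head -1
python3 -c "
from h import *
cv2.imwrite('pics/w10.png',cams.grab_frame('wrist')[150:350,220:420].repeat(3,0).repeat(3,1))"
```

```text
clock: 19.72
eef_pos: [618.7, 204.4, 124.1]
tcp_rot: [-1.575, 0.006, -0.063]
contact_force: [0.5, -3.5, -0.1]
opening: 0.32
s 275.8 lateral -0.01 (+x tool) z 124.1 yaw err 0.00 rp [-90.23   0.32] F [ 0.5 -3.5 -0.1] Ftool [ 0.7 -3.5] T [-0.54 -0.02 -0.  ] t 19.72 open 0.32
```

View pics/w10.png

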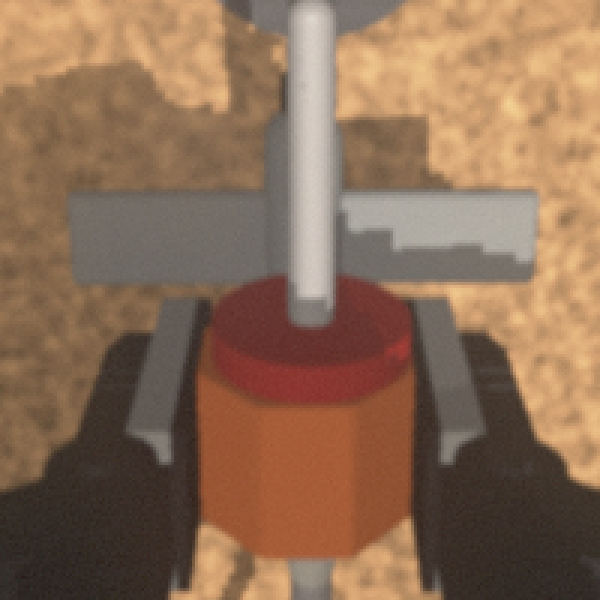

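The stop is felt: 3.5 N against the motion at y=204.4, with the flange flush to the collar face in view. I'll lower gently about 1.5 mm until the collar rests on the seat.

```bash
python3 -m crank '[[0,0,0,0,0.03,0,-1],[0,0,0,0,0.03,0,-1],[0,0,0,0,0.03,0,-1],[0,0,0,0,0.02,0.01,-1],[0,0,0,0,0.02,0.01,-1],[0,0,0,0,0.02,0.01,-1],[0,0,0,0,0,0.01,-1],[0,0,0,0,0,0.01,-1],[0,0,0,0,0,0.01,-1],[0,0,0,0,0,0.01,-1]]'
python3 path.py 8 4 124.1 | head -1
```

```text
clock: 20.6
eef_pos: [618.9, 204.4, 123.1]
tcp_rot: [-1.576, 0.005, -0.063]
contact_force: [-1.3, -4.6, 2.2]
opening: 0.32
s 275.8 lateral 0.18 (+x tool) z 123.1 yaw err 0.01 rp [-90.29   0.3 ] F [-1.3 -4.6  2.2] Ftool [-1.  -4.7] T [-0.7   0.04  0.01] t 20.6 open 0.32
```

It now rests on the seat (2.2 N up) and against the stop (4.6 N). Releasing slowly.

```bash
python3 -m crank '[[0,0,0,0,0,0,-0.3],[0,0,0,0,0,0,-0.25],[0,0,0,0,0,0,-0.2],[0,0,0,0,0,0,-0.1],[0,0,0,0,0,0,0],[0,0,0,0,0,0,0.2],[0,0,0,0,0,0,0.4],[0,0,0,0,0,0,0.6],[0,0,0,0,0,0,0.6],[0,0,0,0,0,0,0.6]]'
python3 path.py 8 4 124.1 | head -1
python3 -c "
from h import *
cv2.imwrite('pics/w11.png',cams.grab_frame('wrist')[150:350,200:440].repeat(3,0).repeat(3,1))"
```

```text
clock: 21.43
eef_pos: [619.3, 207.5, 122.9]
tcp_rot: [-1.571, 0.004, -0.063]
contact_force: [-0.4, -0.7, 0.6]
opening: 0.796
s 279.0 lateral 0.42 (+x tool) z 122.9 yaw err -0.01 rp [-90.03   0.23] F [-0.4 -0.7  0.6] Ftool [-0.3 -0.7] T [-0.    0.03  0.01] t 21.43 open 0.796
```

View pics/w11.png

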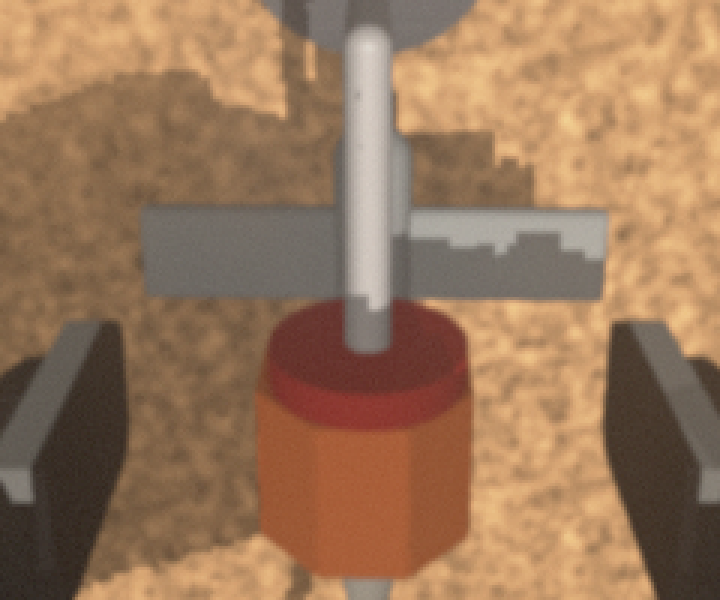

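Released. The collar stays at the flange, hanging level, with the jaws well clear on both sides. I'll retreat straight up, then back so the camera sees the collar/stop joint from above.

```bash
python3 -m crank '[[0,0,0,-0.04,-0.5,-0.3,1],[0,0,0,0,-1.5,0,1],[0,0,0,0,-2.5,0,1],[0,0,0,0,-2.5,0,1],[0,0,0,0,-2.5,-0.5,1],[0,0,0,0,-1.5,-2.5,1],[0,0,0,0,-1,-2.5,1],[0,0,0,0,0,-2.5,1],[0,0,0,0,0,-2.5,1],[0,0,0,0,0,-1,1]]'
python3 -m crank '[[0,0,0,0,0,0,1],[0,0,0,0,0,0,1],[0,0,0,0,0,0,1],[0,0,0,0,0,0,1],[0,0,0,0,0,0,1],[0,0,0,0,0,0,1],[0,0,0,0,0,0,1],[0,0,0,0,0,0,1],[0,0,0,0,0,0,1],[0,0,0,0,0,0,1]]'
python3 -c "
from h import *
K=info('wrist'); np.savez('v12.npz',K=K[0],V=K[1]);I=cams.grab_frame('wrist');cv2.imwrite('pics/w12.png',I)
p=proj(K,(619,203,130)).astype(int);print(p); x,y=max(p[0]-60,0),max(p[1]-50,0); cv2.imwrite('pics/w12c.png',cv2.resize(I[y:y+110,x:x+120],None,fx=5,fy=5,interpolation=2));print(x,y)
cv2.imwrite('pics/s12.png',cv2.resize(cams.grab_frame('side')[200:280,220:330],None,fx=6,fy=6,interpolation=2))"
```

```text
clock: 22.32
eef_pos: [611.3, 86.3, 252.2]
tcp_rot: [-1.572, 0.003, -0.058]
contact_force: [0.5, -0.2, 0.0]
opening: 0.999
clock: 23.15
eef_pos: [611.0, 89.3, 251.8]
tcp_rot: [-1.571, 0.004, -0.057]
contact_force: [0.2, -0.6, 0.2]
opening: 1.0
[326  21]
266 0
```

View pics/w12c.png

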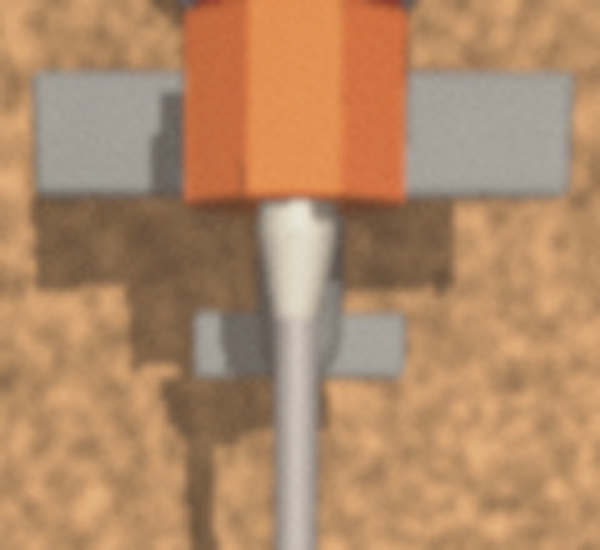

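View pics/s12.png

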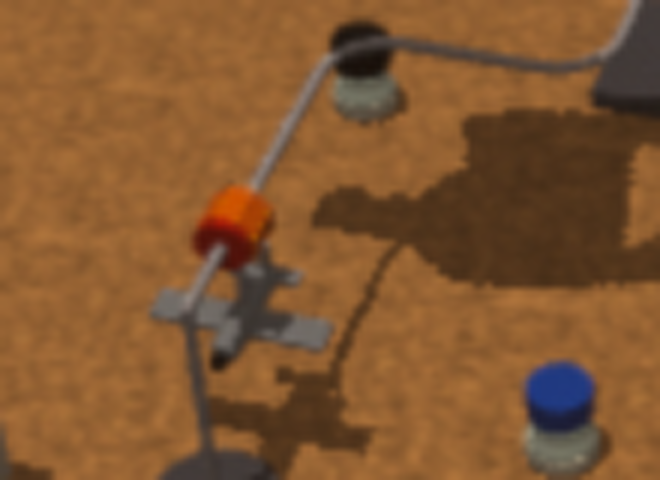

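The collar hangs on the seat with the red stop just at the top image edge. I'll move 3 cm forward to see the joint itself.

```bash
python3 -m crank '[[0,0,0,0,0,1,1],[0,0,0,0,0,1,1],[0,0,0,0,0,1,1],[0,0,0,0,0,0,1],[0,0,0,0,0,0,1],[0,0,0,0,0,0,1],[0,0,0,0,0,0,1],[0,0,0,0,0,0,1],[0,0,0,0,0,0,1],[0,0,0,0,0,0,1]]'
python3 -c "
from h import *
K=info('wrist');I=cams.grab_frame('wrist')
np.savez('v13.npz',K=K[0],V=K[1]);cv2.imwrite('pics/w13.png',I)
p=proj(K,(619,203,130)).astype(int);print(p); x,y=max(p[0]-50,0),max(p[1]-50,0); cv2.imwrite('pics/w13c.png',cv2.resize(I[y:y+95,x:x+100],None,fx=6,fy=6,interpolation=2));print(x,y)"
```

```text
clock: 24.08
eef_pos: [612.8, 122.9, 251.9]
tcp_rot: [-1.571, 0.004, -0.057]
contact_force: [0.2, -0.6, -0.0]
opening: 1.004
[325  76]
275 26
```

View pics/w13c.png

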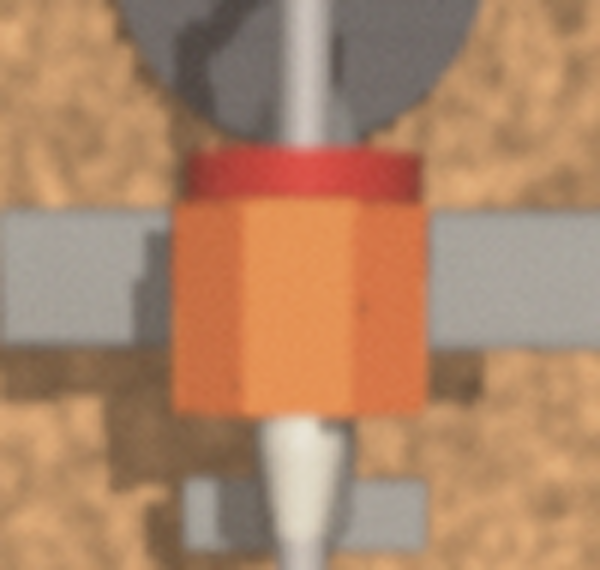

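The red flange (zoom rows 150–200) directly abuts the orange collar (200–415) with no white between them. The robot is clear, so I'm handing in.

```bash
python3 -c "
from rig import order,r
print(order.sign_off()); print(r.sense()['clock'])"
```

```text
the job is handed in; nothing more can be done
None
the job is handed in; nothing more can be done
```

The collar and plane are on the white seat, against the red stop, released and hanging free. I handed the job in at about 24 s of the 72 s allowed.

- **Slide:** I gripped the collar's flat sides at 25 N and lifted it about 3 mm so the bore ran clear of the rod. I then took it along the first leg, round both bends and down the last leg. The last leg measured 3.5–3.6° from world +y, within about 0.5° of straight relative to the rail.
- **Forces:** Every reading up to the stop was about 2 N or less, mostly the weight of the collar and plane. I felt the stop at 3.5 N, and the highest reading was 4.6 N against the stop as I lowered the collar onto the seat. Readings were taken at the end of each move, so peaks within a move were not seen.
- **Last checks:** From above, the red flange meets the collar face with no white showing between them, and the plane hangs level. The arm was about 130 mm up and touching nothing, and neither jar was touched.
- **Disagreements:** I felt the stop about 1.7 mm beyond where the camera measurement put it, which is within the 2 mm calibration error. When the fingers opened, the tool moved forward about 3 mm; the collar stayed in place.

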